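# Shut the dressing box

## Robot

A 6-joint arm with a two-finger parallel gripper is mounted at the origin on the work surface. World frame = base frame: x ahead of the robot, y to its left, z up, the work surface at z = 0. Lengths are in m, angles in rad, forces in N, time in s.
With the tool pointing down it reaches from about 0.425 to 0.95 m from the base axis. Payload 3.5 kg.
Tool frame: the origin (TCP) lies midway between the tips of the shut fingers; the grasp point (between the pads) lies 19 mm behind it; z points along the fingers, y is the line along which they close (so a half turn about z gives the same grasp; the last joint's range is limited). The gripper opens to 85 mm and grips with 20 to 120 N. Pads are 22 mm wide; open, the fingers measure 114 mm over their backs; the gripper's body (76 mm by 85 mm) begins 54 mm behind the grasp point. The pads swing forward as they close: fully open they stand 13 mm farther back than shut.
Start: joints at [-1.493, 0.286, 1.577, -0, 1.279, -0.15], TCP at [0.152, -0.658, 0.231] pointing down, gripper open.
Joint ranges: [-2.77, 2.77], [-0.9, 2.22], [0.21, 2.48], [-1.53, 4.67], [0.24, 2.81], [-2.84, 2.84]. Speed limits (rad/s): [2.79, 2.79, 3.14, 3.14, 3.14, 3.14].

## Interface

Orientations are given as a unit quaternion [x, y, z, w].
In Python, from plant import * gives the robot as it stands.
- The arm moves only by the tool move_arm, never from a script. Its argument "moves" is a list of rows, each a list of 3 entries, a list of its own where there are three numbers: the opening, from 0 (shut) to 1 (fully open), then the shift along the tool's x, y, z in m, then the turn, a rotation vector about the tool's x, y, z in rad. A call has exactly 10 rows; each row shifts and turns the commanded pose from where the row before left it, along the tool's axes as they then stand; what a row does not reach is not made up. A row lasts 1/12 s, in which the tool goes at most 41.7 mm and 7.16 degrees, less where a joint would pass 70% of its speed; a pose out of reach is approached as far as the arm can. A call is refused whole if a number of a shift passes 0.0417 or a number of a turn 0.125, either way. A call with a gripper value outside its range is refused whole. The fingers move at their own pace and stop on an object; "grip_force" is the grip in N (left out, the last holds). Time passes only in rows, so rows that do not move let the fingers close, or fill a call up. It gives the time, the measured TCP pose, the force, the opening and the grip force at its end, in the units of the state.
- get_state(): the state, without advancing time (a new reading comes with each control period).
- read_camera(name): name is "scene" or "side" or "wrist"; returns the picture (480x640x3 uint8, red, green, blue); there is no depth.
- camera_params(name): a dict with "fx", "fy", "cx", "cy" (pixels), "rvec" (rotation vector, rad) and "tvec" (3), from world to camera coordinates, as OpenCV has them; the wrist camera has in their place "tool_from_camera" (4x4, takes a point from camera to tool coordinates, whose origin is the TCP and whose axes are the flange's). Camera axes: x right, y down, z forward; pixel columns grow to the right and rows downward; lengths in m; the calibration is good to about 2 mm. The wrist camera is an equidistant fisheye: a pixel r from the principal point sees the ray r / f radians off the axis. A picture is of the moment at which its call begins: read the wrist's pose just before it. camera_params takes no time and is no camera call.
- sign_off(): hands the job in; it is judged then, once.
The state is a dict: "time": time; "qpos": joint angles; "dq": joint speeds; "joint_efforts": joint torques, N m; "eef_pos": TCP position; "tcp_rot": TCP orientation; "contact_force": force on the tool from outside, world axes, zero at the start; "wrist_torque": the same for the moment, N m; "opening": opening from 0.0 (shut) to 1.0 (fully open); "finger_force": force on a finger pad.
Only numpy, scipy, OpenCV 4.12 (cv2) and the standard library are available. Lean on these libraries where they do the work, as an engineer would, in place of code of your own. Each camera call takes 0.05 s, during which the arm holds its last target. There are 200 camera calls.

## Task

The larger of the two grey dressing boxes is stocked and has to be closed. Lift the upright grip tab at the knee of the folding stay on its side until the knee has passed centre and the stay is unlocked, then lower the lid until it is fully shut. Leave the smaller box open.

Things in the scene. Friction and masses are not known exactly. Their poses are not given: they have to be found in the camera images.
- box: Larger grey dressing box, the one to shut: fixed, 230 mm deep (its x, away from the robot), 220 wide (its y), rim 85 high, stock below the rim. Origin: centre of the underside, z up. The lid hinges along y on the rim nearest the robot (x -115, z 85 mm). A folding steel stay outside its -y wall (the robot's right) props the lid.
- lid (a joint): Its lid's angle, rad: 0 shut, 1.47 propped nearly upright (start). Flat panel, free edge 228 mm from the hinge axis; outer face (towards the robot when open) 9 mm outside the hinge plane, so 94 mm above the table when shut. Stiff hinge: once unlocked it stays at any angle; 3 to 5 N near the free edge pushes it down and away from the robot.
- tab (a point): Grip point of that stay, 16 mm below the top of a steel tab standing on the knee pin: 26 mm along the box's x, 12 mm thick along its y (pinch across this), 38 mm clear of the box wall. The point is 30 mm above the pin. At the start about x 0, y -154, z 136 mm in the box's frame. The tab swings about pivot, up and away from the robot, leaning as it goes.
- pivot (a point): Fixed pivot on the box of the stay's short arm (64 mm, pivot to knee; tab and arm are one piece): x 55, y -120, z 73 mm in the box's frame; axis along the box's y. At the start the knee sags just below straight and locks the lid up. Swing arm and tab about 6 degrees for centre, 30 to 40 to be well unlocked; it stays where left.
- small_lid (a joint): Angle of the lid of the smaller box (140 mm wide, otherwise alike, with its own stay), rad: 0 shut, 1.47 propped open (start). It is to stay open. That box is fixed beside the larger one, 280 to 480 mm to its left or right at about the same x: whichever side of the robot the larger is not on. Both open lids reach 315 mm above the table: travel above them.

How it is judged:
On the way:
1. the stay's knee is lifted past centre (x of tab in the frame of box above 0.022 m), for 0.1 s.
At the end, for the whole second after the job is handed in: The larger box's lid is shut (within 0.08 rad, about 18 mm at its free edge) and at rest, and the smaller box's lid is still propped open (above 1.3 rad) (value of joint lid below 0.08 rad and velocity of joint lid between -0.05 and 0.05 rad/s and value of joint small_lid above 1.3 rad); the robot touches nothing.
It fails at once if the smaller box's lid was moved towards shut (value of joint small_lid below 1.25 rad).
It also fails if it takes over 51 s, if anything falls off the work surface, if the arm or the gripper's body presses on something with over 40 N, if the wrist force passes 120 N, or if a joint passes its speed limit or range.

## Working session

There is one attempt and no reset: what is moved stays moved. The work goes in short steps, Python scripts to look and compute and a tool call to move; the robot and the scene stay as the last step left them, time stands still between calls to the robot, and variables do not carry over. Pictures are saved under pics/ and viewed, at most 11 in all, crops included, and the job is handed in when it is done.

Besides the shell and the picture viewer there is one more tool, called after "Emit:" as a command line: name --argument value ..., lists and objects as JSON in quotes. move_arm: Moves the arm, as the interface text tells. Its arguments: {"type":"object","properties":{"moves":{"type":"array"},"grip_force":{"type":"number"}},"required":["moves"]}

```bash
mkdir -p pics; python3 - <<'E'
from plant import *
import cv2
for n in ["scene","side"]:
    im=read_camera(n); cv2.imwrite(f"pics/{n}0.png",im[:,:,::-1]); print(n,camera_params(n))
s=get_state(); print(s); print(camera_params("wrist"))
E
```

```text
scene {'fx': 508.28100532605987, 'fy': 508.28100532605987, 'cx': 317.9862576707622, 'cy': 250.79339537586887, 'rvec': array([ 1.23425238,  2.18904275, -1.02731928]), 'tvec': array([ 0.32563487, -0.19061311,  1.26116159])}
side {'fx': 491.069110460214, 'fy': 491.069110460214, 'cx': 314.9127819759313, 'cy': 238.91103570498458, 'rvec': array([ 2.1629882 , -0.33736947,  0.16503849]), 'tvec': array([-0.51855253,  0.17892404,  0.8163847 ])}
{'time': 0.1, 'qpos': array([-1.49299325e+00,  2.87124327e-01,  1.57804778e+00,  3.26039308e-05,
        1.27863352e+00, -1.49996137e-01]), 'dq': array([ 9.66189498e-04, -4.91773821e-04, -2.70505227e-03,  5.93473530e-04,
        7.45287488e-04,  5.84276909e-05]), 'joint_efforts': array([ 1.12488196e-03, -4.07294798e+01, -2.93700045e+01, -8.01338933e-05,
        3.43899905e-03, -7.08077820e-06]), 'eef_pos': array([ 0.15242929, -0.6569398 ,  0.23004471]), 'tcp_rot': array([ 9.93520377e-01,  1.13648742e-01,  5.55273561e-05, -1.10520076e-03]), 'contact_force': array([0.03855951, 1.31196609, 0.65306376]), 'wrist_torque': array([-0.00876322,  0.02060513,  0.0243358 ]), 'finger_force': 0.0, 'opening': 1.0006208871393523}
{'fx': 371.64829954431775, 'fy': 371.64829954431775, 'cx': 320.0486876076546, 'cy': 236.82573066755646, 'tool_from_camera': array([[ 2.06723695e-04, -9.64693843e-01, -2.63373777e-01,
         6.66240758e-02],
       [ 9.99999973e-01,  1.72572107e-04,  1.52803524e-04,
         3.90920842e-04],
       [-1.01957651e-04, -2.63373802e-01,  9.64693853e-01,
        -1.43132391e-01],
       [ 0.00000000e+00,  0.00000000e+00,  0.00000000e+00,
         1.00000000e+00]])}
```

View pics/scene0.png

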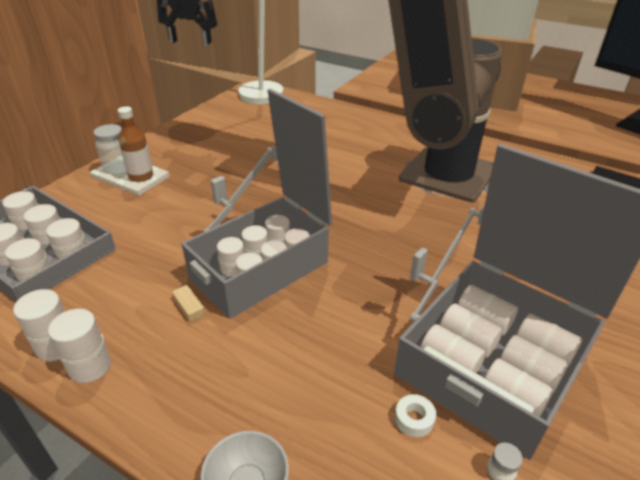

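View pics/side0.png

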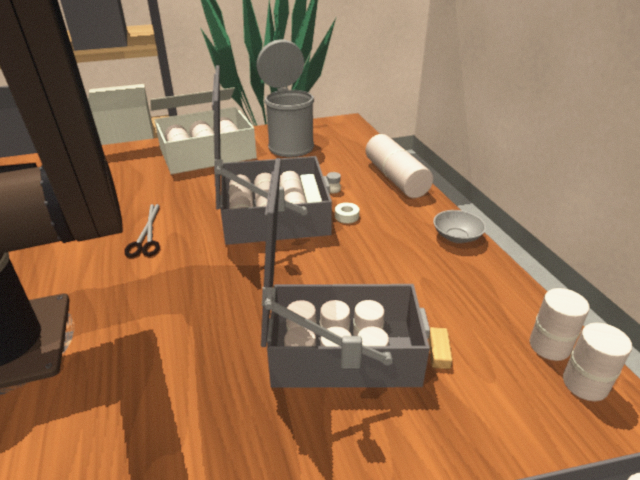

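The scene picture shows the larger box at right (robot's left, rim corners near (402,345), (533,418), (600,320)) with its tab near (419,262). The side picture shows it behind the smaller one, partly hidden by that box's lid. I'll enlarge both for a fit.

```bash
python3 - <<'E'
import cv2
im=cv2.imread("pics/scene0.png"); c=im[140:455,370:640]; cv2.imwrite("pics/c1.png",cv2.resize(c[:200],None,fx=2.9,fy=2.9,interpolation=cv2.INTER_CUBIC))
cv2.imwrite("pics/c2.png",cv2.resize(c[120:],None,fx=2.9,fy=2.9,interpolation=cv2.INTER_CUBIC))
E
```

```text
(no output)
```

View pics/c1.png

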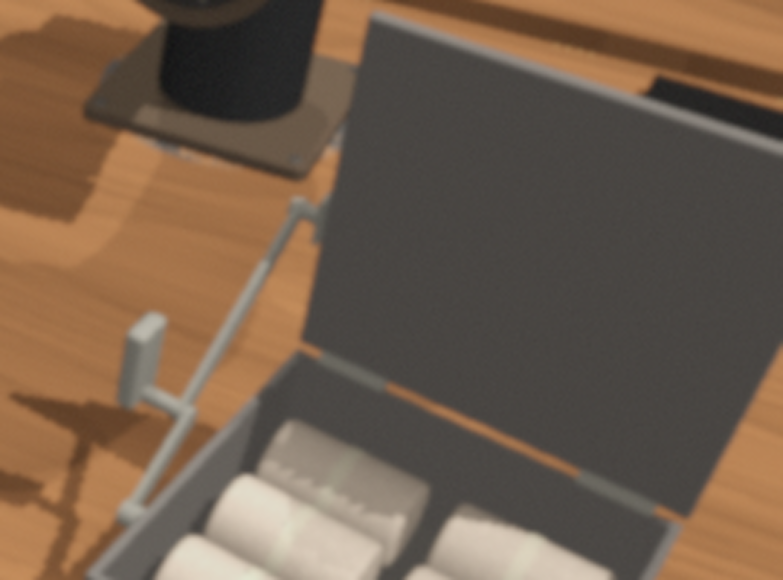

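View pics/c2.png

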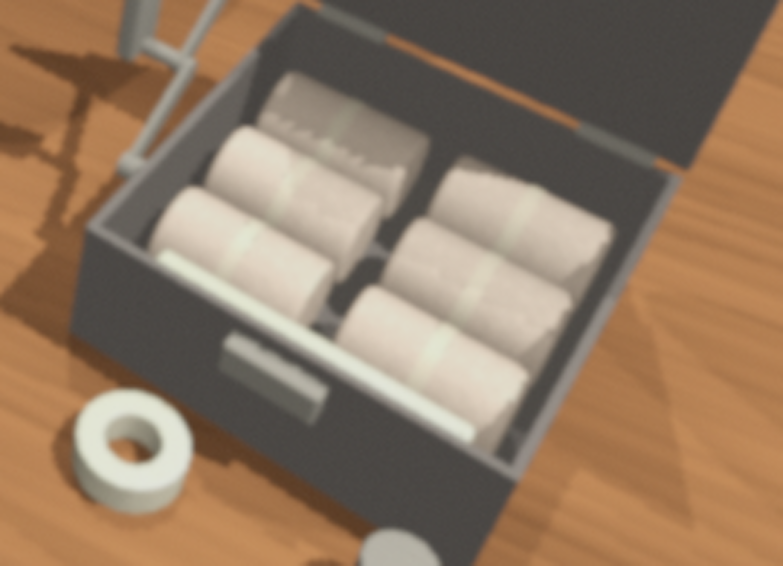

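c1/c2 show the rim corners at image pixels (401,338), (549,425.5), (604.5,321.4) and (473.4,261.7), the front bottom corner at (394,375.5), the tab top near (420,251), and the lid corner at (499,145).

```bash
cat > h.py <<'E'
import numpy as np, cv2
from plant import *
from scipy.spatial.transform import Rotation as R
from scipy.optimize import least_squares
def proj(n,P):
    c=camera_params(n); K=np.array([[c['fx'],0,c['cx']],[0,c['fy'],c['cy']],[0,0,1]])
    return cv2.projectPoints(np.atleast_2d(np.array(P,float)),c['rvec'],c['tvec'],K,None)[0].reshape(-1,2)
def world(p,B): x,y,th=p; return R.from_euler('z',th).apply(B)+[x,y,0]
E
python3 - <<'E'
from h import *
B=np.array([[.115,-.11,.085],[.115,.11,.085],[-.115,.11,.085],[-.115,-.11,.085],[.115,-.11,0]])
uv=np.array([[401,337.9],[549,425.5],[604.5,321.4],[473.4,261.7],[394.1,375.5]])
f=least_squares(lambda p:(proj("scene",world(p,B))-uv).ravel(),[.55,.2,0])
print(f.x,f.fun.reshape(-1,2).round(1))
a=np.cos(1.47)*.228,np.sin(1.47)*.228
T=np.array([[0,-.154,.152],[0,-.154,.136],[.055,-.12,.073],[-.115+a[0],-.11,.085+a[1]],[0,-.120,.106]])
print(proj("scene",world(f.x,T)).round(1),proj("side",world(f.x,T)).round(1));print(world(f.x,T).round(4))
E
```

```text
[ 0.52767466  0.26063947 -0.15450638] [[-1.2  0.6]
 [ 0.5  0.8]
 [ 1.4 -0.2]
 [-0.8 -1.6]
 [-0.1 -1. ]]
[[420.9 252.2]
 [419.6 260. ]
 [414.6 317.7]
 [497.  146.3]
 [435.7 283.6]] [[277.3 189.1]
 [277.7 196.4]
 [304.3 212.4]
 [218.5 102. ]
 [277.  200.9]]
[[0.504  0.1085 0.152 ]
 [0.504  0.1085 0.136 ]
 [0.5636 0.1336 0.073 ]
 [0.4198 0.1661 0.3118]
 [0.5092 0.1421 0.106 ]]
```

Emit:
move_arm --moves '[[0.35,[0,0,-0.041],[0,0,0.0955]],[0.35,[0,0,-0.041],[0,0,0.0955]],[0.35,[0,0,-0.041],[0,0,0.0955]],[0.35,[0,0,-0.041],[0,0,0.0955]],[0.35,[0.038,-0.015,0],[0,0,0]],[0.35,[0.038,-0.015,0],[0,0,0]],[0.35,[0.038,-0.015,0],[0,0,0]],[0.35,[0.038,-0.015,0],[0,0,0]],[0.35,[0.038,-0.015,0],[0,0,0]],[0.35,[0.038,-0.015,0],[0,0,0]]]' --grip_force 60

```text
time: 0.93
eef_pos: [0.3933, -0.6028, 0.3946]
tcp_rot: [0.997, -0.077, -0.0, -0.0]
contact_force: [0.6, -0.6, 0.4]
opening: 0.348
finger_force: 0.0
```

Emit:
move_arm --moves '[[0.35,[0,-0.041,0],[0,0,0]],[0.35,[0,-0.041,0],[0,0,0]],[0.35,[0,-0.041,0],[0,0,0]],[0.35,[0,-0.041,0],[0,0,0]],[0.35,[0,-0.041,0],[0,0,0]],[0.35,[0,-0.041,0],[0,0,0]],[0.35,[0,-0.041,0],[0,0,0]],[0.35,[0,-0.041,0],[0,0,0]],[0.35,[0,-0.041,0],[0,0,0]],[0.35,[0,-0.041,0],[0,0,0]]]'

```text
time: 1.77
eef_pos: [0.4542, -0.1964, 0.3948]
tcp_rot: [0.997, -0.077, -0.0, -0.0]
contact_force: [1.2, 0.2, 0.4]
opening: 0.347
finger_force: 0.0
```

Emit:
move_arm --moves '[[0.35,[0,-0.037,0],[0,0,0]],[0.35,[0,-0.037,0],[0,0,0]],[0.35,[0,-0.037,0],[0,0,0]],[0.35,[0,-0.037,0],[0,0,0]],[0.35,[0,-0.037,0],[0,0,0]],[0.35,[0,-0.037,0],[0,0,0]],[0.35,[0,-0.037,0],[0,0,0]],[0.35,[0,-0.037,0],[0,0,0]],[0.35,[0,0,0],[0,0,0]],[0.35,[0,0,0],[0,0,0]]]'

```text
time: 2.6
eef_pos: [0.4997, 0.0957, 0.3946]
tcp_rot: [0.997, -0.075, -0.001, 0.0]
contact_force: [0.1, 0.2, 0.5]
opening: 0.348
finger_force: 0.0
```

```bash
cat >> h.py <<'E'
BOX=(0.52767466,0.26063947,-0.15450638)
def tcp():
    s=get_state(); r=R.from_euler('z',-BOX[2])
    p=r.apply(s['eef_pos']-[BOX[0],BOX[1],0]); M=(r*R.from_quat(s['tcp_rot'])).as_matrix()
    print('t',s['time'],'box tcp',p.round(4),'open',round(s['opening'],3),'F',s['contact_force'].round(1),s['finger_force'],'q',s['qpos'].round(2)); print(M.round(3)); return s,p,M
E
python3 - <<'E'
from h import *
s,p,M=tcp()
im=read_camera("wrist"); cv2.imwrite("pics/w1.png",im[:,:,::-1])
# predicted tab top in wrist
c=camera_params("wrist"); T=c['tool_from_camera']
for q in ([0,-.154,.152],[0,-.154,.136]):
    t=M.T@(np.array(q)-p); k=T[:3,:3].T@(t-T[:3,3]); th=np.arctan2(np.hypot(k[0],k[1]),k[2]); print(np.array([c['cx'],c['cy']])+c['fx']*th*k[:2]/np.hypot(k[0],k[1]))
E
```

```text
t 2.6 box tcp [-0.0023 -0.1673  0.3946] open 0.348 F [0.1 0.2 0.5] 0.0 q [-0.01 -0.17  1.76 -0.    1.55  1.71]
[[ 1.     0.004 -0.001]
 [ 0.004 -1.    -0.001]
 [-0.001  0.001 -1.   ]]
[306.88465771 199.02225347]
[307.38458292 196.60591125]
```

View pics/w1.png

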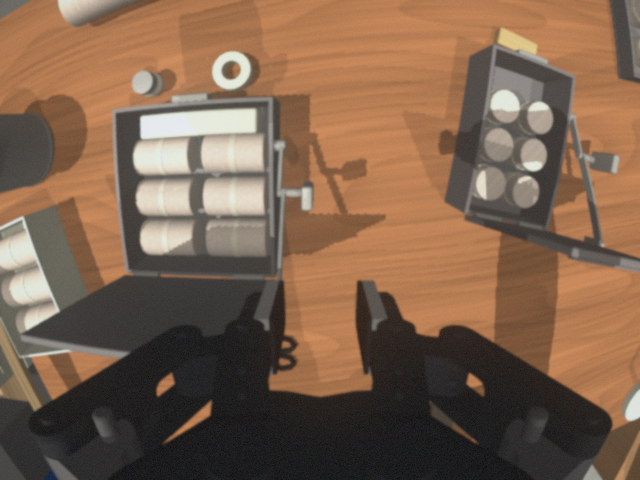

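The wrist picture shows the tab top at about (307,196). The fit predicts (307,199), so the tab is located to about 3 mm. Both boxes' stays and lids are visible and clear of the fingers. Next I descend and grip.

Emit:
move_arm --moves '[[0.35,[0.003,-0.0133,0],[0,0,0]],[0.35,[0,0,0.039],[0,0,0]],[0.35,[0,0,0.039],[0,0,0]],[0.35,[0,0,0.039],[0,0,0]],[0.35,[0,0,0.039],[0,0,0]],[0.35,[0,0,0.039],[0,0,0]],[0.35,[0,0,0.02],[0,0,0]],[0.35,[0,0,0],[0,0,0]],[0.35,[0,0,0],[0,0,0]],[0.35,[0,0,0],[0,0,0]]]'

```text
time: 3.48
eef_pos: [0.5065, 0.1058, 0.1825]
tcp_rot: [0.997, -0.078, 0.002, -0.0]
contact_force: [0.2, -0.7, 0.4]
opening: 0.351
finger_force: 0.0
```

```bash
python3 - <<'E'
from h import *
s,p,M=tcp()
a=read_camera("wrist")[150:400,200:450]; b=read_camera("scene")[150:350,330:530]
cv2.imwrite("pics/m1.png",np.hstack([cv2.resize(a,(400,400)),cv2.resize(b,(400,400))])[:,:,::-1])
E
```

```text
t 3.4833 box tcp [ 0.0029 -0.1563  0.1825] open 0.351 F [ 0.2 -0.7  0.4] 0.0 q [ 0.01 -0.02  2.01 -0.    1.15  1.74]
[[ 1.    -0.001  0.003]
 [-0.001 -1.     0.   ]
 [ 0.003 -0.    -1.   ]]
```

View pics/m1.png

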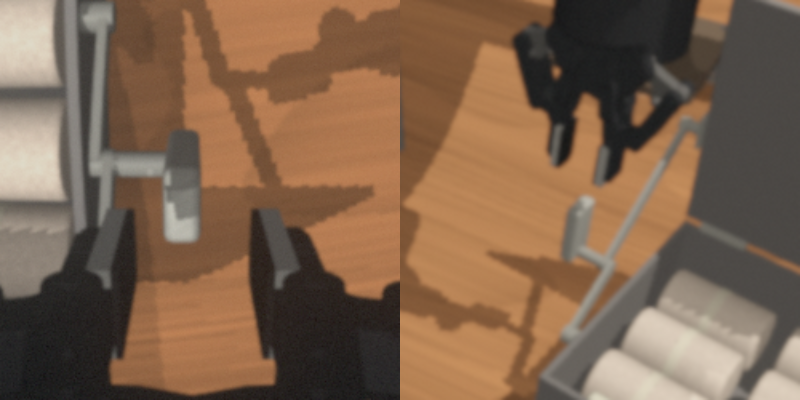

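The left half shows the tab between the fingers, about 3 mm left of the middle (towards the box). The right half shows the fingers just above the tab.

Emit:
move_arm --moves '[[0.35,[-0.002,-0.0025,0.0],[0,0,0]],[0.35,[0,0,0.022],[0,0,0]],[0.35,[0,0,0.022],[0,0,0]],[0.35,[0,0,0.02],[0,0,0]],[0.35,[0,0,0],[0,0,0]],[0.0,[0,0,0],[0,0,0]],[0.0,[0,0,0],[0,0,0]],[0.0,[0,0,0],[0,0,0]],[0.0,[0,0,0],[0,0,0]],[0.0,[0,0,0],[0,0,0]]]'

```text
time: 4.42
eef_pos: [0.5042, 0.1096, 0.1177]
tcp_rot: [0.997, -0.077, 0.001, -0.0]
contact_force: [-1.4, 0.2, 2.4]
opening: 0.132
finger_force: 60.2
```

```bash
python3 - <<'E'
from h import *
s,p,M=tcp()
# rigid rotation about pivot, 10 rows x 4 deg, about box +y (top -> +x): per-row tool shift/turn
P=np.array([.055,p[1],.073]); d=R.from_rotvec([0,np.radians(4),0])
p2=P+d.apply(p-P); print('shift',(M.T@(p2-p)).round(4),'turn',(M.T@[0,np.radians(4),0]).round(4))
E
```

```text
t 4.4167 box tcp [ 0.     -0.1529  0.1177] open 0.132 F [-1.4  0.2  2.4] 60.2345609664917 q [0.02 0.06 2.06 0.   1.02 1.74]
[[ 1.    -0.     0.002]
 [-0.    -1.     0.001]
 [ 0.002 -0.001 -1.   ]]
shift [ 0.0033 -0.     -0.0037] turn [-0.     -0.0698  0.    ]
```

Emit:
move_arm --moves '[[0,[0.0016,0,-0.0019],[0,-0.0349,0]],[0,[0.0016,0,-0.0019],[0,-0.0349,0]],[0,[0.0016,0,-0.0019],[0,-0.0349,0]],[0,[0.0016,0,-0.0019],[0,-0.0349,0]],[0,[0.0016,0,-0.0019],[0,-0.0349,0]],[0,[0.0016,0,-0.0019],[0,-0.0349,0]],[0,[0.0016,0,-0.0019],[0,-0.0349,0]],[0,[0.0016,0,-0.0019],[0,-0.0349,0]],[0,[0.0016,0,-0.0019],[0,-0.0349,0]],[0,[0.0016,0,-0.0019],[0,-0.0349,0]]]'

```text
time: 5.25
eef_pos: [0.5225, 0.1067, 0.1339]
tcp_rot: [0.982, -0.076, -0.173, -0.014]
contact_force: [-2.3, -1.1, 0.6]
opening: 0.13
finger_force: 60.3
```

Emit:
move_arm --moves '[[0,[0.0016,0,-0.0019],[0,-0.0349,0]],[0,[0.0016,0,-0.0019],[0,-0.0349,0]],[0,[0.0016,0,-0.0019],[0,-0.0349,0]],[0,[0.0016,0,-0.0019],[0,-0.0349,0]],[0,[0.0016,0,-0.0019],[0,-0.0349,0]],[0,[0.0016,0,-0.0019],[0,-0.0349,0]],[0,[0.0016,0,-0.0019],[0,-0.0349,0]],[0,[0.0016,0,-0.0019],[0,-0.0349,0]],[0,[0,0,0],[0,0,0]],[0,[0,0,0],[0,0,0]]]'

```text
time: 6.08
eef_pos: [0.5407, 0.1037, 0.1414]
tcp_rot: [0.948, -0.073, -0.307, -0.024]
contact_force: [-0.5, -0.1, 4.2]
opening: 0.133
finger_force: 60.7
```

```bash
python3 - <<'E'
from h import *
s,p,M=tcp(); print('grasp',p-.019*M[:,2])
cv2.imwrite("pics/s2.png",read_camera("scene")[60:460,240:640,::-1])
E
```

```text
t 6.0833 box tcp [ 0.037  -0.153   0.1414] open 0.133 F [-0.5 -0.1  4.2] 60.67241907119751 q [-0.03  0.45  1.63  0.07  1.69  1.68]
[[ 0.81  -0.    -0.586]
 [ 0.    -1.     0.   ]
 [-0.586 -0.    -0.81 ]]
grasp [ 0.0481648  -0.15304681  0.15677366]
```

View pics/s2.png

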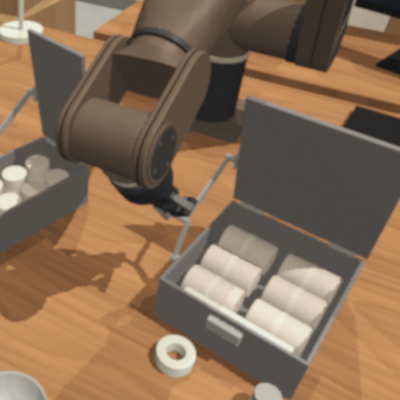

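The crop shows the gripper at about (180,205) holding the tab, with the knee lifted and the lid still up. The grasp point is at box x 0.048, well past centre. Next I release and retreat.

Emit:
move_arm --moves '[[0.35,[0,0,0],[0,0,0]],[0.35,[0,0,0],[0,0,0]],[0.35,[0,0,0],[0,0,0]],[0.35,[0,0,0],[0,0,0]],[0.35,[0,0,-0.03],[0,0,0]],[0.35,[0,0,-0.03],[0,0,0]],[0.35,[0,0,-0.03],[0,0,0]],[0.35,[0,0,-0.03],[0,0,0]],[0.0,[0,0,-0.01],[0,0,0]],[0.0,[0,0,0],[0,0,0]]]'

```text
time: 6.97
eef_pos: [0.6173, 0.0918, 0.2478]
tcp_rot: [0.949, -0.073, -0.305, -0.024]
contact_force: [-0.6, -1.0, -0.9]
opening: 0.078
finger_force: 0.0
```

Emit:
move_arm --moves '[[0,[0,0,-0.03],[0,0.1045,0]],[0,[0,0,-0.03],[0,0.1045,0]],[0,[0,0,-0.03],[0,0.1045,0]],[0,[0,0,-0.03],[0,0.1045,0]],[0,[0,0,-0.03],[0,0.1045,0]],[0,[0,0,-0.03],[0,0.1045,0]],[0,[0,0,0],[0,0,0]],[0,[0,0,0],[0,0,0]],[0,[0,0,0],[0,0,0]],[0,[0,0,0],[0,0,0]]]'

```text
time: 7.8
eef_pos: [0.6775, 0.0823, 0.4064]
tcp_rot: [0.997, -0.077, -0.004, 0.0]
contact_force: [0.1, 0.1, -0.2]
opening: -0.002
finger_force: 0.0
```

```bash
python3 - <<'E'
from h import *
s,p,M=tcp()
cv2.imwrite("pics/s3.png",read_camera("scene")[60:460,240:640,::-1])
E
```

```text
t 7.8 box tcp [ 0.1755 -0.1531  0.4064] open -0.002 F [ 0.1  0.1 -0.2] 0.0 q [-0.03  0.24  1.32  0.    1.59  1.7 ]
[[ 1.     0.    -0.008]
 [ 0.    -1.    -0.001]
 [-0.008  0.001 -1.   ]]
```

View pics/s3.png

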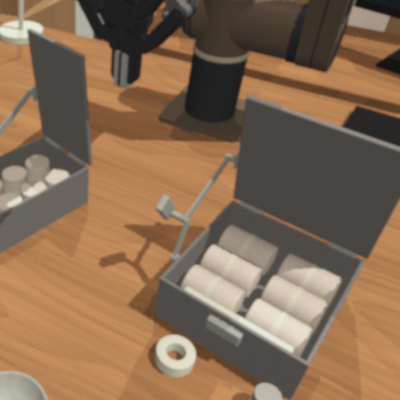

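The tab now leans at (165,208), the knee is above the straight line, and the lid is free and still up. I'll go over the lid to the robot's side of it.

Emit:
move_arm --moves '[[0,[-0.0336,-0.0183,0],[0,0,0]],[0,[-0.0336,-0.0183,0],[0,0,0]],[0,[-0.0336,-0.0183,0],[0,0,0]],[0,[-0.0336,-0.0183,0],[0,0,0]],[0,[-0.0336,-0.0183,0],[0,0,0]],[0,[-0.0336,-0.0183,0],[0,0,0]],[0,[-0.0336,-0.0183,0],[0,0,0]],[0,[-0.0336,-0.0183,0],[0,0,0]],[0,[-0.0336,-0.0183,0],[0,0,0]],[0,[-0.0336,-0.0183,0],[0,0,0]]]'

```text
time: 8.68
eef_pos: [0.3727, 0.3153, 0.4089]
tcp_rot: [0.997, -0.077, -0.002, 0.001]
contact_force: [-0.3, 0.8, 0.2]
opening: 0.0
finger_force: 0.0
```

Emit:
move_arm --moves '[[0,[0,0,0],[0,0,0]],[0,[0,0,0],[0,0,0]],[0,[0,0,0.033],[0,0,0]],[0,[0,0,0.033],[0,0,0]],[0,[0,0,0.033],[0,0,0]],[0,[0,0,0.033],[0,0,0]],[0,[0,0,0],[0,0,0]],[0,[0,0,0],[0,0,0]],[0,[0,0,0],[0,0,0]],[0,[0,0,0],[0,0,0]]]'

```text
time: 9.52
eef_pos: [0.3759, 0.3151, 0.2821]
tcp_rot: [0.997, -0.077, 0.001, -0.001]
contact_force: [0.1, 0.8, 0.2]
opening: 0.005
finger_force: 0.0
```

```bash
python3 - <<'E'
from h import *
s,p,M=tcp()
# plan: contact corner at (TCP.x+.011, TCP.z) follows lid outer face at s, angle th
t=np.r_[np.linspace(1.5,0.0,31),-.015]; s_=.19; g=.009
x=-.115+s_*np.cos(t)-g*np.sin(t)-.011; z=.085+s_*np.sin(t)+g*np.cos(t)
q=np.c_[x,z]; print('start',q[0]); d=np.diff(q,axis=0)
for a,b,c in zip(t[1:],d,q[1:]): print(a.round(2),'tool dx,dz',b[0].round(4),(-b[1]).round(4),'at',c.round(4))
E
```

```text
t 9.5167 box tcp [-0.1583  0.0304  0.2821] open 0.005 F [0.1 0.8 0.2] 0.0 q [ 0.49 -0.17  1.96  0.    1.35  2.22]
[[ 1.    -0.001  0.003]
 [-0.001 -1.     0.003]
 [ 0.003 -0.003 -1.   ]]
start [-0.12153739  0.27516068]
1.45 tool dx,dz 0.0095 0.0005 at [-0.112   0.2747]
1.4 tool dx,dz 0.0095 0.0009 at [-0.1026  0.2738]
1.35 tool dx,dz 0.0094 0.0014 at [-0.0932  0.2724]
1.3 tool dx,dz 0.0093 0.0019 at [-0.0838  0.2705]
1.25 tool dx,dz 0.0092 0.0023 at [-0.0746  0.2681]
1.2 tool dx,dz 0.0091 0.0028 at [-0.0655  0.2653]
1.15 tool dx,dz 0.0089 0.0032 at [-0.0566  0.2621]
1.1 tool dx,dz 0.0088 0.0037 at [-0.0478  0.2584]
1.05 tool dx,dz 0.0086 0.0041 at [-0.0393  0.2543]
1.0 tool dx,dz 0.0084 0.0045 at [-0.0309  0.2497]
0.95 tool dx,dz 0.0081 0.005 at [-0.0228  0.2448]
0.9 tool dx,dz 0.0079 0.0054 at [-0.0149  0.2394]
0.85 tool dx,dz 0.0076 0.0057 at [-0.0074  0.2337]
0.8 tool dx,dz 0.0073 0.0061 at [-1.000e-04  2.276e-01]
0.75 tool dx,dz 0.007 0.0065 at [0.0069 0.2211]
0.7 tool dx,dz 0.0066 0.0068 at [0.0135 0.2143]
0.65 tool dx,dz 0.0063 0.0071 at [0.0198 0.2072]
0.6 tool dx,dz 0.0059 0.0074 at [0.0257 0.1997]
0.55 tool dx,dz 0.0055 0.0077 at [0.0313 0.192 ]
0.5 tool dx,dz 0.0052 0.008 at [0.0364 0.184 ]
0.45 tool dx,dz 0.0047 0.0082 at [0.0412 0.1757]
0.4 tool dx,dz 0.0043 0.0085 at [0.0455 0.1673]
0.35 tool dx,dz 0.0039 0.0087 at [0.0494 0.1586]
0.3 tool dx,dz 0.0035 0.0089 at [0.0529 0.1497]
0.25 tool dx,dz 0.003 0.009 at [0.0559 0.1407]
0.2 tool dx,dz 0.0026 0.0092 at [0.0584 0.1316]
0.15 tool dx,dz 0.0021 0.0093 at [0.0605 0.1223]
0.1 tool dx,dz 0.0016 0.0094 at [0.0622 0.1129]
0.05 tool dx,dz 0.0012 0.0094 at [0.0633 0.1035]
0.0 tool dx,dz 0.0007 0.0095 at [0.064 0.094]
-0.02 tool dx,dz 0.0001 0.0029 at [0.0641 0.0911]
```

Emit:
move_arm --moves '[[0,[0.0092,0,0.0018],[0,0,0]],[0,[0.0092,0,0.0018],[0,0,0]],[0,[0.0092,0,0.0018],[0,0,0]],[0,[0.0092,0,0.0018],[0,0,0]],[0,[0.0095,0,0.0005],[0,0,0]],[0,[0.0095,0,0.0009],[0,0,0]],[0,[0.0094,0,0.0014],[0,0,0]],[0,[0.0093,0,0.0019],[0,0,0]],[0,[0.0092,0,0.0023],[0,0,0]],[0,[0.0091,0,0.0028],[0,0,0]]]'

```text
time: 10.35
eef_pos: [0.4664, 0.3003, 0.2622]
tcp_rot: [0.997, -0.077, -0.001, 0.0]
contact_force: [-2.8, -0.6, 2.9]
opening: 0.001
finger_force: 1.6
```

```bash
python3 - <<'E'
from h import *
s,p,M=tcp()
cv2.imwrite("pics/s4.png",read_camera("scene")[60:460,240:640,::-1])
E
```

```text
t 10.35 box tcp [-0.0666  0.0298  0.2622] open 0.001 F [-2.8 -0.6  2.9] 1.57652098685503 q [ 0.39 -0.    1.84  0.    1.3   2.11]
[[ 1.     0.    -0.002]
 [ 0.    -1.    -0.   ]
 [-0.002  0.    -1.   ]]
```

View pics/s4.png

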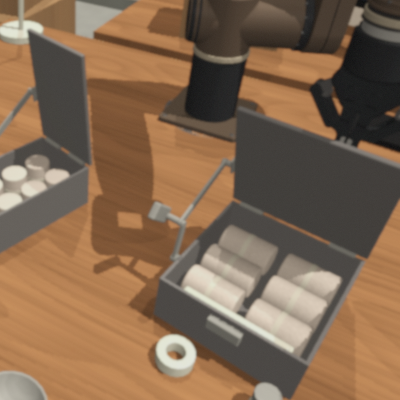

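The lid is coming down (top edge now about (240,110)) with 3–4 N on the tool, and the knee keeps folding, with the tab now at (160,212). I'll continue along the arc.

Emit:
move_arm --moves '[[0,[0.0089,0,0.0032],[0,0,0]],[0,[0.0088,0,0.0037],[0,0,0]],[0,[0.0086,0,0.0041],[0,0,0]],[0,[0.0084,0,0.0045],[0,0,0]],[0,[0.0081,0,0.005],[0,0,0]],[0,[0.0079,0,0.0054],[0,0,0]],[0,[0.0076,0,0.0057],[0,0,0]],[0,[0.0073,0,0.0061],[0,0,0]],[0,[0.007,0,0.0065],[0,0,0]],[0,[0.0066,0,0.0068],[0,0,0]]]'

```text
time: 11.23
eef_pos: [0.545, 0.2883, 0.2104]
tcp_rot: [0.997, -0.077, -0.0, -0.0]
contact_force: [-0.7, -1.4, 2.3]
opening: -0.001
finger_force: 1.0
```

Emit:
move_arm --moves '[[0,[0.0063,0,0.0071],[0,0,0]],[0,[0.0059,0,0.0074],[0,0,0]],[0,[0.0055,0,0.0077],[0,0,0]],[0,[0.0052,0,0.008],[0,0,0]],[0,[0.0047,0,0.0082],[0,0,0]],[0,[0.0043,0,0.0085],[0,0,0]],[0,[0.0039,0,0.0087],[0,0,0]],[0,[0.0035,0,0.0089],[0,0,0]],[0,[0.003,0,0.009],[0,0,0]],[0,[0,0,0],[0,0,0]]]'

```text
time: 12.07
eef_pos: [0.5847, 0.2814, 0.1342]
tcp_rot: [0.997, -0.077, -0.003, 0.001]
contact_force: [0.7, -0.7, 0.1]
opening: -0.006
finger_force: 0.0
```

```bash
python3 - <<'E'
from h import *
s,p,M=tcp()
E
```

```text
t 12.0667 box tcp [0.0531 0.0293 0.1342] open -0.006 F [ 0.7 -0.7  0.1] 0.0 q [0.29 0.32 1.72 0.   1.11 2.02]
[[ 1.    -0.    -0.005]
 [-0.    -1.    -0.002]
 [-0.005  0.002 -1.   ]]
```

Emit:
move_arm --moves '[[0,[0.002,0,0.007],[0,0,0]],[0,[0.002,0,0.007],[0,0,0]],[0,[0.002,0,0.007],[0,0,0]],[0,[0.001,0,0.007],[0,0,0]],[0,[0.001,0,0.006],[0,0,0]],[0,[0,0,0.004],[0,0,0]],[0,[0,0,0.003],[0,0,0]],[0,[0,0,0],[0,0,0]],[0,[0,0,0],[0,0,0]],[0,[0,0,0],[0,0,0]]]'

```text
time: 12.9
eef_pos: [0.5936, 0.2806, 0.0965]
tcp_rot: [0.997, -0.077, -0.001, 0.0]
contact_force: [-0.7, 0.0, -0.2]
opening: -0.001
finger_force: 0.0
```

```bash
python3 - <<'E'
from h import *
s,p,M=tcp()
cv2.imwrite("pics/s5.png",read_camera("scene")[60:460,240:640,::-1])
E
```

```text
t 12.9 box tcp [0.062  0.0299 0.0965] open -0.001 F [-0.7  0.  -0.2] 0.0 q [0.29 0.38 1.72 0.   1.04 2.01]
[[ 1.     0.    -0.001]
 [ 0.    -1.    -0.   ]
 [-0.001  0.    -1.   ]]
```

View pics/s5.png

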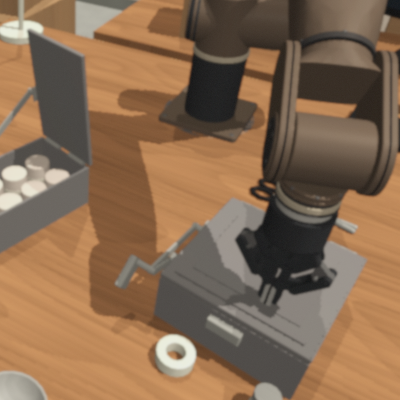

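The lid lies flat on the box and the smaller box is still open. I'll press lightly to confirm, then withdraw upward.

Emit:
move_arm --moves '[[0,[0,0,0.002],[0,0,0]],[0,[0,0,0.002],[0,0,0]],[0,[0,0,0.001],[0,0,0]],[0,[0,0,0],[0,0,0]],[0,[0,0,0],[0,0,0]],[0,[0,0,0],[0,0,0]],[0,[0,0,0],[0,0,0]],[0,[0,0,0],[0,0,0]],[0,[0,0,0],[0,0,0]],[0,[0,0,0],[0,0,0]]]'

```text
time: 13.78
eef_pos: [0.5941, 0.2808, 0.094]
tcp_rot: [0.997, -0.077, -0.0, -0.0]
contact_force: [-4.7, -1.5, 9.6]
opening: 0.003
finger_force: 4.4
```

Emit:
move_arm --moves '[[0,[0,0,-0.02],[0,0,0]],[0,[0,0,-0.03],[0,0,0]],[0,[0,0,-0.03],[0,0,0]],[0,[0,0,-0.03],[0,0,0]],[0,[0,0,-0.03],[0,0,0]],[0,[0,0,-0.03],[0,0,0]],[0,[0,0,0],[0,0,0]],[0,[0,0,0],[0,0,0]],[0,[0,0,0],[0,0,0]],[0,[0,0,0],[0,0,0]]]'

```text
time: 14.62
eef_pos: [0.5928, 0.2803, 0.2588]
tcp_rot: [0.997, -0.077, -0.002, 0.001]
contact_force: [0.0, 0.7, 0.1]
opening: -0.001
finger_force: 0.0
```

```bash
python3 - <<'E'
from h import *
cv2.imwrite("pics/s6.png",read_camera("scene")[60:460,240:640,::-1])
B=np.array([[.115,-.11,.094],[.115,.11,.094]]); print(proj("scene",world(BOX,B))-[240,60])
E
```

```text
[[160.49726589 274.41419718]
 [311.69919377 362.27375607]]
```

View pics/s6.png

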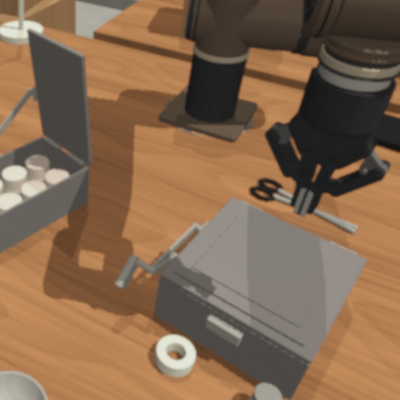

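The lid is flat on the rim: its front corners match the predicted shut positions, and it resisted the press at z 94 mm. The smaller lid is still up and the robot is clear.

```bash
python3 -c "
from plant import *
print(sign_off())"
```

```text
the job is handed in; nothing more can be done
None
```

The larger box's stay is unlocked and its lid is fully shut, the smaller box is still open, and the job was handed in at about 15 s with the robot clear of everything; no verdict came back.

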